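# Fit the missing tongued board into the drying stand

### The job

One deck board is missing from the drying stand. Draw the tongued board (not the plain-ended one) right out of the storage rack, lay it down flat on the bench, and take it again nearer its other end. Then angle its tongue down into the groove of the stand, between the two cheek blocks, and lower it under control (no dropping) until it lies flat on the ledge, held between the groove and the stop lip; let go and leave the plain board, the tea bowl on the stand and the bowl on the rack where they are.

Things in the scene. Friction and masses are not known exactly. Their poses are not given: they have to be found in the camera images.
- board_center (a point): Centre of the loose tongued board, pale wood: body 160 long (x) x 56 wide (y) x 18 thick (z) mm, 0.13 kg; its -x end carries a tongue 16 long, 8 thick, full width, midway in the thickness (5 mm shoulders above and below). Both faces alike. It starts level in one of the rack's two bays, tongue and about 50 mm of the 160 mm body sticking out of the rack's front.
- tongue_tip (a point): Middle of the end face of the board's tongue, 96 mm from board_center along the board's -x; same axes as the board.
- plain_center (a point): Centre of the other loose board in the rack: same wood, body 160 x 56 x 18 mm, but a plain square end and no tongue. To be left alone. Which bay holds which board varies.
- rack_front (a point): Low fixed storage rack, dark wood, 125 deep (x) x 230 wide (y) x 50 high mm, two roofed bays open at the front only. This point: middle of the front face, 25 mm above the bench. Rack's -x points out of the bays; boards are drawn along it. The boards lie along rack x at the start.
- rack_roof (a point): Same rack and axes: middle of its roof, 50 mm above the bench, 62 mm behind rack_front. Below it the bay centres lie 58 mm to either side (y); each bay is 64 wide, floor 12 and ceiling 38 mm above the bench, 115 mm deep. So the boards' ends in front of the rack are 12 mm clear of the bench, with 60 mm between the two boards.
- groove_mouth (a point): Fixed drying stand, brown wood: centre of the mouth of its groove, 57 mm above the bench. Stand's +x points out of the groove, away from the robot, to the far ledge; z up. The groove runs along y in the near rail: 14 mm high (50 to 64 mm above the bench), 20 mm deep; the rail's top is at 78 mm. The fitted board's tongue points along the stand's -x.
- cheeks (a point): Same stand and axes: point midway between its two cheek blocks at their top, 70 mm above the bench, 27.5 mm from the groove mouth (+x). The cheeks run from the mouth to x = 55 mm, 66 mm apart, each 31 mm wide. Beyond them 36 mm is free beside the board, down to 20 mm high sills. On the -y side another board is fixed (y -64 to -120 mm from here, top at 63 mm).
- ledge (a point): Same stand and axes: middle of the far ledge's top, 45 mm above the bench, 150 mm from the groove mouth along +x. The ledge runs from 130 mm to the stop lip, whose face is 168 mm from the mouth, its top 69 mm high. The fitted board's underside is at 45 mm, its tongue on the groove's floor, its body between groove mouth and stop lip with 8 mm of play.
- teabowl_center (a point): Bystander: small white tea bowl, 60 wide, 36 high mm, centre, standing on the stand's fixed board beside the cheek block.
- rackbowl_center (a point): Bystander: white bowl, 96 wide, 50 high mm, centre, standing on the rack's roof, its rim about 24 mm behind the front.
Things that resemble listed ones, but are neither listed nor needed, are in the scene too. What is shaped like the part that bears board_center but blue is not meant.

How it is judged:
On the way, in this order (a step that is already met when the one before it is completed fails the run):
1. the tongued board is right out of the rack and lies flat on the bench, let go (height (world z) of board_center below 0.014 m and height (world z) of tongue_tip below 0.016 m and contact force between the fingers and board below 0.1 N), for 0.2 s.
2. the tongue is in the groove with the board still angled, its far end raised (more than 6 degrees) (x of tongue_tip in the frame of groove_mouth between -0.022 and -0.004 m and z of tongue_tip in the frame of groove_mouth between -0.008 and 0.008 m and y of tongue_tip in the frame of groove_mouth between -0.012 and 0.012 m and angle between the z axis of board_center and the z axis of groove_mouth, either way round above 0.1 rad and z of board_center in the frame of groove_mouth above 0.005 m), for 0.05 s.
At the end, for the whole second after the job is handed in: The tongued board lies flat (within 0.04 rad) in the stand's empty place: tongue at least 6 mm inside the groove and within 10 mm of the middle sideways, board centre 9 +-3 mm above the ledge's top, at rest and released; the plain board within 40 mm of its start (x of tongue_tip in the frame of groove_mouth between -0.02 and -0.006 m and y of tongue_tip in the frame of groove_mouth between -0.01 and 0.01 m and z of tongue_tip in the frame of groove_mouth between -0.006 and 0.004 m and z of board_center in the frame of ledge between 0.006 and 0.012 m and angle between the z axis of board_center and the z axis of groove_mouth, either way round below 0.04 rad and linear speed of board below 0.02 m/s and distance of plain_center from where it was at the start of the episode below 0.04 m); the robot touches nothing.
It fails at once if the board was let fall into the stand (turning faster than 4 rad/s there) (angular speed of board above 4 rad/s and distance between tongue_tip and groove_mouth below 0.05 m).
It fails at once if the plain board, the tea bowl or the rack's bowl was moved by more than 40 mm (distance of any of plain_center, teabowl_center, rackbowl_center from where it was at the start of the episode above 0.04 m).
It also fails if it takes over 61 s, if anything falls off the work surface, if the arm or the gripper's body presses on something with over 40 N, if the wrist force passes 120 N, or if a joint passes its speed limit or range.

### The arm

A 6-joint arm with a two-finger parallel gripper is mounted at the origin on the work surface. World frame = base frame: x ahead of the robot, y to its left, z up, the work surface at z = 0. Lengths are in m, angles in rad, forces in N, time in s.
With the tool pointing down it reaches from about 0.3 to 0.775 m from the base axis. Payload 14.6 kg.
Tool frame: the origin (TCP) lies on the centre line of the jaws, within the pads' length; the fingertips stand 19 mm ahead of it and the grasp point (between the pads) is the TCP; y points along the fingers, x is the direction in which the jaws open and shut, and the axes are right-handed (so a half turn about y gives the same grasp; the last joint's range is limited). The gripper opens to 94 mm and grips with 3 to 60 N. Pads are 16 mm wide; open, the fingers measure 119 mm over their backs; the gripper's body (75 mm by 177 mm) begins 78 mm behind the grasp point.
Start: joints at [-1.295, 0.3, 1.521, -0, 1.321, -0.067], TCP at [0.185, -0.518, 0.224] pointing down, gripper open.
Joint ranges: [-3.03, 3.03], [-0.79, 2.21], [0.23, 2.52], [-1.04, 4.18], [0, 3.07], [-2.55, 2.55]. Speed limits (rad/s): [2.22, 2.22, 2.57, 3.14, 3.14, 3.14].

### API

Orientations are given as [roll, pitch, yaw] about the fixed x, y, z axes, in that order (R = Rz(yaw) Ry(pitch) Rx(roll)).
In Python, from station import ctrl, optics gives the robot as it stands.
- The arm moves only by the tool jog_arm, never from a script. Its argument "targets" is a list of rows, each a list of 3 entries, a list of its own where there are three numbers: the finger opening in cm, from 0 to 9.4, then the shift along the tool's x, y, z in cm, then the turn about the tool's y in rad. A call has 1 to 10 rows; each row is the pose to reach, as a shift and turn from the pose commanded when the call began, along the tool's axes at that moment; what a row does not reach only later rows make up. A row lasts 1/10 s, in which the tool goes at most 50 mm and 8.59 degrees, less where a joint would pass 70% of its speed; a pose out of reach is approached as far as the arm can. A call with a gripper value outside its range is refused whole. The fingers move at their own pace and stop on an object; "grip_force" is the grip in N (left out, the last holds). Time passes only in rows, so rows that repeat a pose let the fingers close. It gives the time, the measured TCP pose, the force and the opening at its end, in the units of the state.
- ctrl.get_obs(): the state, without advancing time (a new reading comes with each control period).
- optics.camera(name): name is "scene" or "side" or "wrist"; returns a dict with "img" (400x640x3 uint8, red, green, blue), "range_z" (400x640 float32, m along the optical axis (not along the pixel's ray), 0 where there is no reading), "camera_matrix" (3x3 intrinsics, pixels), "world_to_cam" (4x4, takes a point from world to camera coordinates); the wrist camera has in their place "mount" (4x4, takes a point from camera to tool coordinates, whose origin is the TCP and whose axes are the tool frame's). Camera axes: x right, y up, looking along -z (the intrinsics and any distortion apply to the point x, -y, -z); pixel columns grow to the right and rows downward; lengths in m; the calibration is good to about 2 mm. A picture is of the moment at which its call begins: read the wrist's pose just before it.
- ctrl.hand_in(): hands the job in, once; it reports no verdict.
The state is a dict: "time_s": time; "qpos": joint angles; "joint_vel": joint speeds; "tau": joint torques, N m; "ee_pos": TCP position; "eef_rot": TCP orientation; "force": force on the tool from outside, world axes, zero at the start; "moment": the same for the moment, N m; "grip_width": finger opening in m.
Only numpy, scipy, OpenCV 4.12 (cv2) and the standard library are available. Lean on these libraries where they do the work, as an engineer would, in place of code of your own. Each camera call takes 0.05 s, during which the arm holds its last target. There are 200 camera calls.

## Working session

There is one attempt and no reset: what is moved stays moved. The work goes in short steps, Python scripts to look and compute and a tool call to move; the robot and the scene stay as the last step left them, time stands still between calls to the robot, and variables do not carry over. Pictures are saved under pics/ and viewed, about 8 in all and at most 12, crops included, and the job is handed in when it is done.

Besides the shell and the picture viewer there is one more tool, called as name(argument=value, ...), one argument or row to a line, values as JSON. jog_arm: Moves the arm, as the interface text tells. Its arguments: {"type":"object","properties":{"targets":{"type":"array","items":{"type":"array"}},"grip_force":{"type":"number"}},"required":["targets"]}

```bash
mkdir -p pics; ls
python3 - <<'E'
from station import ctrl, optics
import cv2, numpy as np
print(ctrl.get_obs())
for n in ("scene","side"):
    d=optics.camera(n)
    cv2.imwrite(f"pics/{n}0.png",d["img"][:,:,::-1]); np.savez(f"{n}0.npz",**d)
    print(n,d["camera_matrix"],np.linalg.inv(d["world_to_cam"]).round(3),[k for k in d])
E
```

```text
pics
{'time_s': 0.0, 'qpos': array([-1.29463073e+00,  3.00455369e-01,  1.52160445e+00,  1.51072053e-06,
        1.32068068e+00, -6.65985194e-02]), 'joint_vel': array([ 1.06784388e-03, -1.08920650e-03, -6.78713679e-04,  5.39700381e-04,
       -9.84312566e-04,  9.46482855e-06]), 'tau': array([ 1.08571785e-03, -5.31812489e+01, -3.52735698e+01,  7.09031126e-02,
        2.44477938e-02, -1.05477916e-04]), 'ee_pos': array([ 0.18478163, -0.51776973,  0.22388506]), 'eef_rot': array([-1.57071848e+00,  1.14520086e-03, -1.22803254e+00]), 'force': array([-0.42923637, -0.20337812, -1.06751624]), 'moment': array([ 0.03337518,  0.04064956, -0.02057328]), 'grip_width': 0.09430285211956006}
scene [[499.32581114   0.         315.83592566]
 [  0.         499.32581114 201.34132299]
 [  0.           0.           1.        ]] [[-0.198 -0.836  0.511  1.024]
 [ 0.98  -0.173  0.097  0.147]
 [ 0.008  0.52   0.854  0.974]
 [ 0.     0.     0.     1.   ]] ['img', 'range_z', 'camera_matrix', 'world_to_cam']
side [[372.3715144    0.         319.87052389]
 [  0.         372.3715144  199.34809408]
 [  0.           0.           1.        ]] [[ 0.955  0.231 -0.188  0.339]
 [-0.298  0.71  -0.638 -0.47 ]
 [-0.014  0.665  0.746  0.647]
 [ 0.     0.     0.     1.   ]] ['img', 'range_z', 'camera_matrix', 'world_to_cam']
```

View pics/scene0.png

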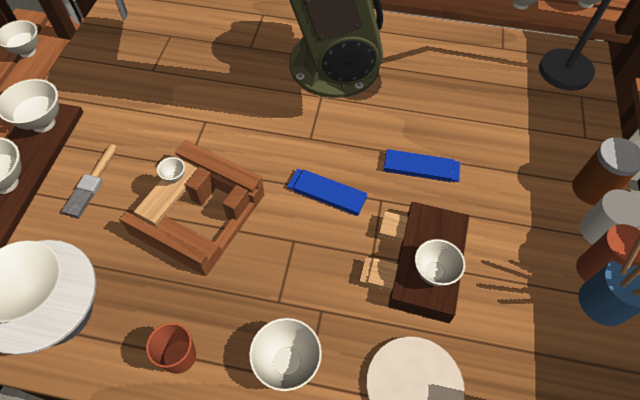

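View pics/side0.png

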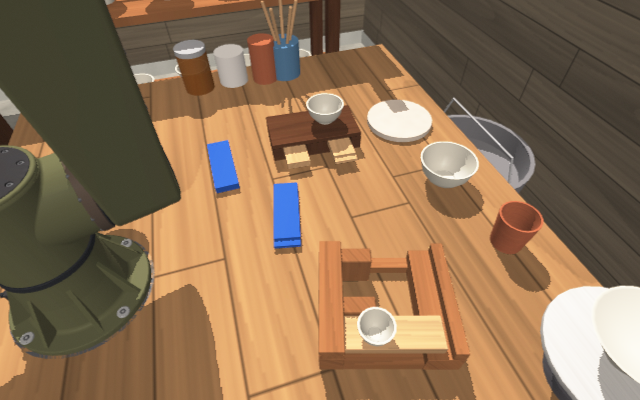

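```bash
cat > h.py <<'E'
import numpy as np, cv2
def cloud(d, T=None):
    z=d["range_z"]; K=d["camera_matrix"]; v,u=np.mgrid[0:400,0:640]
    P=np.stack([(u-K[0,2])/K[0,0]*z,-(v-K[1,2])/K[1,1]*z,-z,np.ones_like(z)],-1)
    M=np.linalg.inv(d["world_to_cam"]) if T is None else T
    W=(P@M.T)[...,:3]; W[z==0]=np.nan
    return W
def rect(W,m,name=""):
    p=W[m][:,:2]*1000
    r=cv2.minAreaRect(p.astype(np.float32)); print(name,len(p),"ctr",np.round(r[0],1),"size",np.round(r[1],1),"ang",round(r[2],2),"z",np.nanmedian(W[m][:,2]).round(4)); return r
E
python3 - <<'E'
from h import *
D={n:dict(np.load(f"{n}0.npz")) for n in("scene","side")}
for n,d in D.items():
    W=cloud(d); d["W"]=W; Z=W[...,2]; 
    print(n)
    hsv=cv2.cvtColor(d["img"],cv2.COLOR_RGB2HSV)
    box=np.zeros((400,640),bool)
    if n=="scene": R,S=(350,475,200,325),(115,270,135,280)
    else: R,S=(262,365,92,172),(312,470,235,372)
    def b(B): m=np.zeros((400,640),bool); m[B[2]:B[3],B[0]:B[1]]=1; return m
    dark=(hsv[...,2]<95)
    def big(m):
        k,l,s,c=cv2.connectedComponentsWithStats(m.astype(np.uint8),connectivity=4); return l==1+np.argmax(s[1:,4])
    rect(W,big(b(R)&(abs(Z-.05)<.006)),"roof")
    m=b(R)&(Z>.022)&(Z<.036)
    k,l,s,c=cv2.connectedComponentsWithStats(m.astype(np.uint8),connectivity=4)
    for i in range(1,k):
        if s[i,4]>60: rect(W,l==i,f"board {s[i]}")
    for lo,hi in((.074,.083),(.066,.0735),(.0585,.0655)):
        m=b(S)&(Z>lo)&(Z<hi)
        k,l,s,c=cv2.connectedComponentsWithStats(m.astype(np.uint8),connectivity=4)
        for i in range(1,k):
            if s[i,4]>80: rect(W,l==i,f"stand {lo} {s[i]}")
s=D["scene"]["img"][195:330,345:475];t=D["side"]["img"][90:175,260:365]
s=cv2.resize(s,None,fx=3,fy=3);t=cv2.resize(t,None,fx=3.8,fy=3.8)
h=max(len(s),len(t)); f=lambda a:np.pad(a,((0,h-len(a)),(0,0),(0,0)))
cv2.imwrite("pics/rack1.png",np.hstack([f(s),f(t)])[:,:,::-1])
E
```

```text
scene
roof 4569 ctr [546.9 298.5] size [125.4 233.9] ang 85.66 z 0.0512
board [379 211  29  30 590] 590 ctr [483.5 215.2] size [52. 59.] ang 85.4 z 0.0311
board [359 257  39  33 878] 878 ctr [597.2 198.6] size [67.3 61. ] ang 86.14 z 0.0305
board [389 300  64  20 180] 180 ctr [661.7 289.2] size [124.3   6.7] ang 83.45 z 0.0296
stand 0.074 [ 175  140   87   51 1418] 1418 ctr [ 437.8 -185.7] size [206.1  42.3] ang 72.83 z 0.0794
stand 0.074 [162 165  20  13 109] 109 ctr [ 474.2 -278.6] size [25.5 41.7] ang 36.46 z 0.0783
stand 0.066 [185 164  29  27 306] 306 ctr [ 476.  -219.1] size [44.4 57.9] ang 70.95 z 0.0711
stand 0.066 [222 184  33  26 328] 328 ctr [ 503.5 -121.8] size [43.2 66.4] ang 72.16 z 0.0707
stand 0.066 [120 212  86  52 973] 973 ctr [ 627.1 -245.6] size [207.1  23.7] ang 72.56 z 0.0703
stand 0.0585 [134 163  62  61 930] 930 ctr [ 515.4 -274.4] size [ 64.9 163.5] ang 67.13 z 0.0638
side
roof 2310 ctr [547.3 299.3] size [128.9 230. ] ang 85.7 z 0.0503
board [306 137  55  26 645] 645 ctr [584.6 207.6] size [ 85.  141.4] ang 85.82 z 0.0297
board [283 144  27  23 433] 433 ctr [482.4 221.8] size [67.7 55.6] ang 85.98 z 0.0302
stand 0.074 [ 318  241   27  114 2711] 2711 ctr [ 437.  -184.8] size [205.4  40. ] ang 72.49 z 0.0783
stand 0.074 [361 315  28  27 260] 260 ctr [ 483.5 -267.1] size [37.2 42.2] ang 56.74 z 0.0785
stand 0.066 [ 430  243   40  113 1500] 1500 ctr [ 626.7 -244.2] size [205.9  23. ] ang 72.63 z 0.0691
stand 0.066 [341 249  30  15 432] 432 ctr [ 505.2 -127.9] size [30.4 53.3] ang 70.79 z 0.0703
stand 0.066 [343 297  33  18 485] 485 ctr [ 476.2 -219.6] size [30.  54.1] ang 72.32 z 0.0702
stand 0.066 [366 323  19  19 252] 252 ctr [ 482.6 -270.8] size [28.4 28.1] ang 67.92 z 0.0697
stand 0.0585 [440 295  29  63 114] 114 ctr [ 600.8 -292.3] size [102.9  19.8] ang 84.02 z 0.0618
stand 0.0585 [ 343  314  105   38 2509] 2509 ctr [ 513.1 -276.6] size [ 57.9 159.6] ang 71.56 z 0.0632
```

View pics/rack1.png

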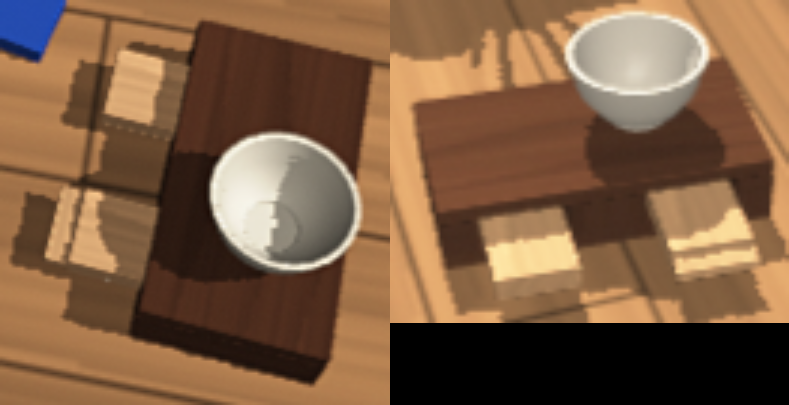

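```bash
cat >> h.py <<'E'
def go(x,y,z,yaw_deg):
    "shift (cm) in tool axes and turn from the present pose to a tool-down pose"
    from station import ctrl
    from scipy.spatial.transform import Rotation as Ro
    o=ctrl.get_obs(); R=Ro.from_euler("xyz",o["eef_rot"]).as_matrix()
    yaw=np.arctan2(R[1,0],R[0,0]); t=-((np.radians(yaw_deg)-yaw+np.pi)%(2*np.pi)-np.pi)
    print("shift cm",(R.T@(np.array([x,y,z])-o["ee_pos"])*100).round(2),"turn",round(t,3),"| t",round(o["time_s"],2),"pos",o["ee_pos"].round(4),"yaw",np.degrees(yaw).round(2),"w",round(o["grip_width"],4),"F",o["force"].round(2))
E
python3 -c "
from h import *
go(.5975,.204,.2,-4.3)"
```

```text
shift cm [-54.1    2.46  63.13] turn -1.153 | t 0.1 pos [ 0.1848 -0.5178  0.2239] yaw -70.36 w 0.094 F [0.62 0.38 0.03]
```

jog_arm(
  targets=[
    [9.4,[-54.2,0,63.1],-1.15],
    [9.4,[-54.2,0,63.1],-1.15],
    [9.4,[-54.2,0,63.1],-1.15],
    [9.4,[-54.2,0,63.1],-1.15],
    [9.4,[-54.2,0,63.1],-1.15],
    [9.4,[-54.2,0,63.1],-1.15],
    [9.4,[-54.2,0,63.1],-1.15],
    [9.4,[-54.2,0,63.1],-1.15],
    [9.4,[-54.2,0,63.1],-1.15],
    [9.4,[-54.2,0,63.1],-1.15],
  ],
)

```text
time_s: 1.1
ee_pos: [0.4331, -0.0816, 0.2245]
eef_rot: [-1.571, -0.0, -0.078]
force: [0.1, -0.5, -0.2]
grip_width: 0.0936
```

```bash
python3 -c "
from h import *
go(.5975,.204,.2,-4.3)"
```

```text
shift cm [14.17  2.45 29.75] turn -0.003 | t 1.1 pos [ 0.4331 -0.0816  0.2245] yaw -4.46 w 0.0936 F [ 0.07 -0.5  -0.23]
```

jog_arm(
  targets=[
    [9.4,[14.2,2.4,29.7],0],
    [9.4,[14.2,2.4,29.7],0],
    [9.4,[14.2,2.4,29.7],0],
    [9.4,[14.2,2.4,29.7],0],
    [9.4,[14.2,2.4,29.7],0],
    [9.4,[14.2,2.4,29.7],0],
    [9.4,[14.2,2.4,29.7],0],
    [9.4,[14.2,2.4,29.7],0],
    [9.4,[14.2,2.4,29.7],0],
    [9.4,[14.2,2.4,29.7],0],
  ],
)

```text
time_s: 2.1
ee_pos: [0.597, 0.2005, 0.2005]
eef_rot: [-1.571, 0.0, -0.079]
force: [0.6, 0.4, -0.4]
grip_width: 0.0938
```

```bash
cat >> h.py <<'E'
def wrist(tag):
    from station import ctrl, optics
    from scipy.spatial.transform import Rotation as Ro
    o=ctrl.get_obs(); d=optics.camera("wrist")
    T=np.eye(4); T[:3,:3]=Ro.from_euler("xyz",o["eef_rot"]).as_matrix(); T[:3,3]=o["ee_pos"]
    cv2.imwrite(f"pics/{tag}.png",d["img"][:,:,::-1]); d["W"]=cloud(d,T@d["mount"]); np.savez(f"{tag}.npz",**d); return d
E
python3 -c "
from h import *
go(.5975,.204,.025,-4.3)
d=wrist('w1'); print(d['mount'].round(3)); W=d['W']
m=(W[...,2]>.024)&(W[...,2]<.037)
k,l,s,c=cv2.connectedComponentsWithStats(m.astype(np.uint8),connectivity=4)
for i in range(1,k):
  if s[i,4]>300: rect(W,l==i,str(s[i]))
"
```

```text
shift cm [ 0.02 17.55  0.36] turn -0.004 | t 2.1 pos [0.597  0.2005 0.2005] yaw -4.51 w 0.0938 F [ 0.6   0.44 -0.39]
[[ 1.     0.    -0.    -0.   ]
 [-0.     0.286 -0.958 -0.159]
 [-0.     0.958  0.286  0.083]
 [ 0.     0.     0.     1.   ]]
[ 176  159   61   46 2569] 2569 ctr [483.8 215.2] size [47.1 56.3] ang 85.58 z 0.0285
[ 294  159   56   51 2538] 2538 ctr [599.7 202.8] size [53.5 56.2] ang 85.52 z 0.0286
[538 265  31  37 510] 510 ctr [847.2  73.4] size [15.9 53.7] ang 24.27 z 0.0298
```

View pics/w1.png

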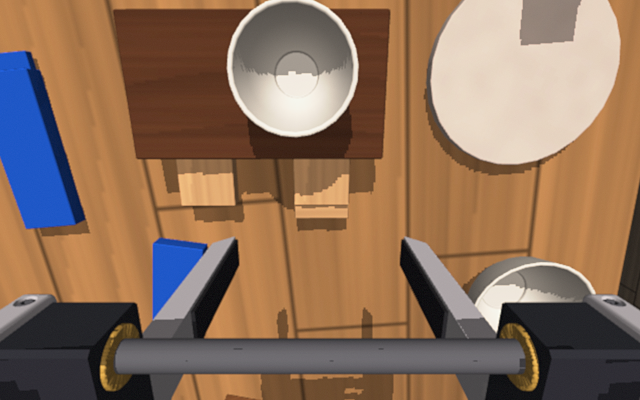

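jog_arm(
  targets=[
    [9.0,[0.25,4,0],0],
    [9.0,[0.25,8,0],0],
    [9.0,[0.25,11,0],0],
    [9.0,[0.25,14,0],0],
    [9.0,[0.25,16,0],0],
    [9.0,[0.25,17,0],0],
    [9.0,[0.25,17.5,0],0],
    [9.0,[0.25,17.5,0],0],
    [5,[0.25,17.5,0],0],
    [5,[0.25,17.5,0],0],
  ],
  grip_force=15,
)

```text
time_s: 3.15
ee_pos: [0.6003, 0.2012, 0.0266]
eef_rot: [-1.57, -0.002, -0.078]
force: [-0.5, -0.8, 0.1]
grip_width: 0.0774
```

jog_arm(
  targets=[
    [4,[0,0,0],0],
    [4,[0,0,0],0],
    [4,[0,0,0],0],
    [4,[0,0,0],0],
    [4,[0,0,0],0],
  ],
  grip_force=25,
)

```text
time_s: 3.65
ee_pos: [0.5998, 0.2012, 0.0256]
eef_rot: [-1.571, -0.0, -0.078]
force: [-1.7, 0.0, 1.3]
grip_width: 0.0558
```

jog_arm(
  targets=[
    [4,[0,-0.1,-0.7],0],
    [4,[0,-0.1,-2],0],
    [4,[0,-0.1,-4],0],
    [4,[0,-0.1,-6],0],
    [4,[0,-0.1,-8],0],
    [4,[0,-0.1,-10],0],
    [4,[0,-0.1,-12],0],
    [4,[0,-0.1,-13.5],0],
    [4,[0,-0.1,-14],0],
    [4,[0,-0.1,-14],0],
  ],
  grip_force=25,
)

```text
time_s: 4.65
ee_pos: [0.5888, 0.0609, 0.0264]
eef_rot: [-1.571, 0.0, -0.079]
force: [0.2, -0.5, -1.3]
grip_width: 0.0559
```

```bash
python3 -c "
from h import *
from station import optics
go(.5975,.204,.025,-4.3)
d=optics.camera('side'); cv2.imwrite('pics/s2.png',cv2.resize(d['img'][60:260,180:480],None,fx=2.5,fy=2.5)[:,:,::-1])
"
```

```text
shift cm [-0.26  0.14 14.33] turn -0.004 | t 4.65 pos [0.5888 0.0609 0.0264] yaw -4.53 w 0.0559 F [ 0.18 -0.53 -1.32]
```

View pics/s2.png

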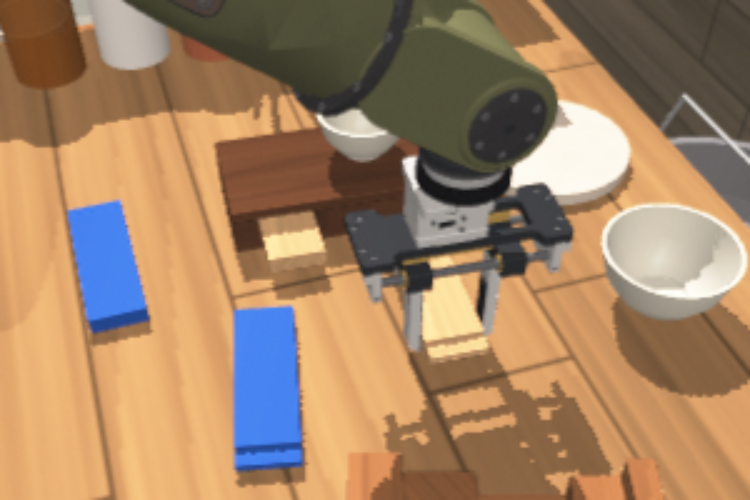

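jog_arm(
  targets=[
    [4,[0,0.3,0],0],
    [4,[0,0.5,0],0],
    [4,[0,0.5,0],0],
    [7.5,[0,0.5,0],0],
    [7.5,[0,0.5,0],0],
    [7.5,[0,0.5,0],0],
    [7.5,[0,0.5,0],0],
    [7.5,[0,0.5,0],0],
    [7.5,[0,0.5,0],0],
    [7.5,[0,0.5,0],0],
  ],
)

```text
time_s: 5.7
ee_pos: [0.5889, 0.0616, 0.0215]
eef_rot: [-1.571, -0.0, -0.078]
force: [-0.0, 0.7, 0.3]
grip_width: 0.0747
```

jog_arm(
  targets=[
    [9,[0,-2,0],0],
    [9,[0,-6,0],0],
    [9,[0,-10,0],0],
    [9,[0,-14,0],0],
    [9,[0,-16,2],0],
    [9,[0,-16,3],0],
    [9,[0,-16,3],0],
    [9,[0,-16,3],0],
    [9,[0,-16,3],0],
  ],
)

```text
time_s: 6.6
ee_pos: [0.5908, 0.091, 0.18]
eef_rot: [-1.571, 0.002, -0.078]
force: [0.1, 0.6, -0.8]
grip_width: 0.0899
```

```bash
python3 -c "
from h import *
go(.5975,.204,.025,-4.3)
d=wrist('w2'); W=d['W']; hsv=cv2.cvtColor(d['img'],cv2.COLOR_RGB2HSV)
m=(W[...,2]>.012)&(W[...,2]<.024)
k,l,s,c=cv2.connectedComponentsWithStats(m.astype(np.uint8),connectivity=4)
for i in range(1,k):
  if s[i,4]>800: rect(W,l==i,str(s[i]))
"
```

```text
shift cm [-0.18 15.49 11.33] turn -0.003 | t 6.6 pos [0.5908 0.091  0.18  ] yaw -4.49 w 0.0899 F [ 0.15  0.57 -0.76]
[ 463    0  168   46 5361] 5361 ctr [795.7 224.4] size [ 35.6 142.2] ang 85.52 z 0.0147
[   0    2   38  123 2389] 2389 ctr [328.2 222.6] size [105.1  33. ] ang 71.47 z 0.0162
[ 288   69   62  169 9652] 9652 ctr [593.1 120.5] size [164.4  56.1] ang 86.12 z 0.0166
[ 125  145   60  153 8233] 8233 ctr [417.5  62.9] size [165.7  56.7] ang 77.28 z 0.0165
[ 498  166   91   89 2439] 2439 ctr [815.6  48.1] size [92.2 69.4] ang 60.51 z 0.0178
[287 374 115  26 911] 911 ctr [ 601.3 -152.7] size [ 43.6 134.9] ang 87.08 z 0.0186
```

View pics/w2.png

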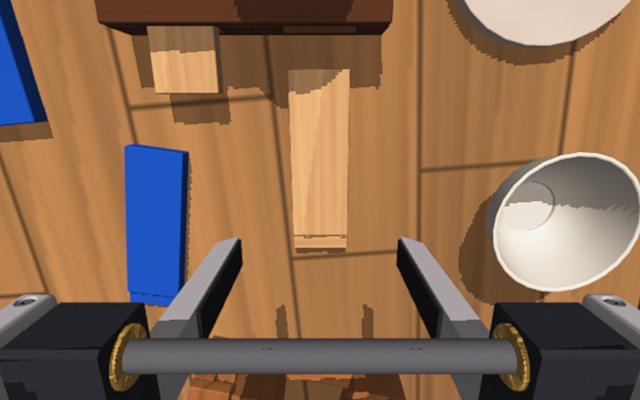

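jog_arm(
  targets=[
    [9,[0,3,3],-0.01],
    [9,[0,7,6],-0.01],
    [9,[0,11,6.1],-0.01],
    [9,[0,14,6.1],-0.01],
    [9,[0,15.4,6.1],-0.01],
    [9,[0,15.9,6.1],-0.01],
    [9,[0,15.9,6.1],-0.01],
    [7,[0,15.9,6.1],-0.01],
    [5,[0,15.9,6.1],-0.01],
    [5,[0,15.9,6.1],-0.01],
  ],
  grip_force=3,
)

```text
time_s: 7.65
ee_pos: [0.5964, 0.1523, 0.0235]
eef_rot: [-1.57, -0.002, -0.068]
force: [-1.7, 0.7, 0.1]
grip_width: 0.0694
```

jog_arm(
  targets=[
    [5,[0,0,0],0],
    [5,[0,0,0],0],
    [5,[0,0,0],0],
    [5,[0,0,0],0],
    [5,[0,0,0],0],
  ],
  grip_force=3,
)

```text
time_s: 8.15
ee_pos: [0.596, 0.1523, 0.0227]
eef_rot: [-1.571, -0.0, -0.068]
force: [-1.7, 0.0, 4.6]
grip_width: 0.056
```

jog_arm(
  targets=[
    [5,[0,-0.3,0],0],
    [5,[0,-0.6,0],0],
    [5,[0,-0.9,0],0],
    [5,[0,-1.2,0],0],
    [5,[0,-1.5,0],0],
    [5,[0,-1.8,0],0],
    [5,[0,-2.1,0],0],
    [5,[0,-2.4,0],0],
    [5,[0,-2.4,0],0],
  ],
  grip_force=3,
)

```text
time_s: 9.05
ee_pos: [0.5962, 0.1524, 0.047]
eef_rot: [-1.571, -0.001, -0.068]
force: [-0.1, 0.5, 0.4]
grip_width: 0.0558
```

```bash
cat >> h.py <<'E'
def tilt(tag,yaw_deg,zmin=.012):
    "board top in the wrist cloud: slope along and across the board, in degrees"
    from station import ctrl
    d=wrist(tag); W=d["W"]; p=ctrl.get_obs()["ee_pos"]; a=np.radians(yaw_deg)
    r=W-p; X=r[...,0]*np.cos(a)+r[...,1]*np.sin(a); Y=-r[...,0]*np.sin(a)+r[...,1]*np.cos(a)
    hsv=cv2.cvtColor(d["img"],cv2.COLOR_RGB2HSV)
    m=(abs(Y)<.022)&(X>-.1)&(X<.055)&(r[...,2]<.03)&(W[...,2]>zmin)
    A=np.c_[X[m],Y[m],np.ones(m.sum())]; z=r[...,2][m]; k=np.ones(len(z),bool)
    for _ in range(6):
        s=np.linalg.lstsq(A[k],z[k],rcond=None)[0]; k=abs(A@s-z)<.003
    print(tag,"n",k.sum(),"of",len(z),"pitch,roll deg",np.degrees(np.arctan(s[:2])).round(2),"top z rel TCP at grip",s[2].round(4),"X range",np.percentile(A[k,0],[0.5,99.5]).round(4),"Y",np.percentile(A[k,1],[.5,99.5]).round(4))
    return d,X,Y,r[...,2]
E
python3 -c "
from h import *
go(.5975,.204,.025,-4.3)
tilt('w3',86.1)
"
```

```text
shift cm [-0.22  2.2   5.16] turn 0.007 | t 9.05 pos [0.5962 0.1524 0.047 ] yaw -3.9 w 0.0558 F [-0.09  0.51  0.37]
w3 n 13268 of 14247 pitch,roll deg [12.46 -0.04] top z rel TCP at grip -0.0064 X range [-0.0987  0.0479] Y [-0.0218  0.0218]
```

View pics/w3.png

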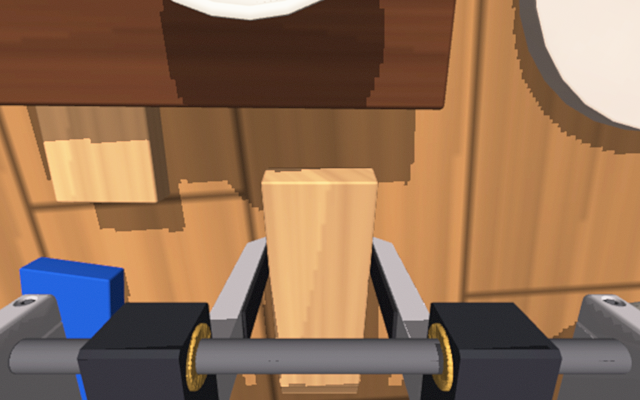

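jog_arm(
  targets=[
    [4,[0,0,0],0],
    [4,[0,0,0],0],
    [4,[0,0,0],0],
    [4,[0,-1,0],0],
    [4,[0,-3,0],0],
    [4,[0,-6,0],0],
    [4,[0,-9,0],0],
    [4,[0,-12,0],0],
    [4,[0,-14,0],0],
    [4,[0,-14,0],0],
  ],
  grip_force=40,
)

```text
time_s: 10.1
ee_pos: [0.5969, 0.1525, 0.1899]
eef_rot: [-1.569, -0.005, -0.068]
force: [0.5, -0.3, -2.1]
grip_width: 0.0557
```

```bash
python3 -c "
from h import *
go(.5949,-.2064,.187,-107.4)
tilt('w4',86.1,.1)
"
```

```text
shift cm [  2.24   0.26 -35.82] turn 1.806 | t 10.1 pos [0.5969 0.1525 0.1899] yaw -3.9 w 0.0557 F [ 0.45 -0.27 -2.12]
w4 n 13249 of 14240 pitch,roll deg [12.61 -0.29] top z rel TCP at grip -0.0043 X range [-0.0987  0.0481] Y [-0.0218  0.0218]
```

jog_arm(
  targets=[
    [4,[0.1,0,-1.5],0.06],
    [4,[0.3,0,-4],0.18],
    [4,[0.5,0,-7],0.32],
    [4,[0.7,0,-10],0.46],
    [4,[0.9,0,-13],0.6],
    [4,[1.1,0,-16],0.74],
    [4,[1.3,0,-19],0.88],
    [4,[1.5,0,-22],1.02],
    [4,[1.6,0,-24.5],1.14],
    [4,[1.7,0,-26],1.22],
  ],
)

```text
time_s: 11.15
ee_pos: [0.5944, -0.11, 0.1846]
eef_rot: [-1.573, 0.001, -1.294]
force: [0.6, 0.6, -1.1]
grip_width: 0.0558
```

```bash
python3 -c "
from h import *
go(.5949,-.2064,.187,-107.4)
"
```

```text
shift cm [ 9.29 -0.25 -2.59] turn 0.58 | t 11.15 pos [ 0.5944 -0.11    0.1846] yaw -74.15 w 0.0558 F [ 0.61  0.61 -1.1 ]
```

jog_arm(
  targets=[
    [4,[1,0,-0.3],0.06],
    [4,[3,0,-0.8],0.18],
    [4,[5,0,-1.4],0.3],
    [4,[7,0,-2],0.42],
    [4,[8.5,0,-2.4],0.53],
    [4,[9.3,0,-2.6],0.58],
    [4,[9.3,0,-2.6],0.58],
    [4,[9.3,0,-2.6],0.58],
    [4,[9.3,0,-2.6],0.58],
  ],
)

```text
time_s: 12.05
ee_pos: [0.5961, -0.2041, 0.1859]
eef_rot: [-1.572, 0.0, -1.866]
force: [0.1, 0.8, -1.4]
grip_width: 0.0555
```

```bash
python3 -c "
from h import *
from station import optics
go(.5949,-.2064,.126,-107.4)
d,X,Y,Z=tilt('w5',-17.4,.1)
W=d['W']
for lo,hi in ((.074,.083),(.066,.0735),(.0585,.066)):
  m=(abs(W[...,2]-(lo+hi)/2)<(hi-lo)/2)
  k,l,s,c=cv2.connectedComponentsWithStats(m.astype(np.uint8),connectivity=4)
  for i in range(1,k):
    if s[i,4]>400: rect(W,l==i,f'{lo} {s[i]}')
d=optics.camera('scene'); cv2.imwrite('pics/c5.png',np.hstack([cv2.resize(d['img'][100:300,80:300],None,fx=2,fy=2),cv2.resize(cv2.imread('pics/w5.png')[:,:,::-1],None,fx=.55,fy=1)])[:,:,::-1])
"
```

```text
shift cm [ 0.25  5.99 -0.05] turn 0.008 | t 12.05 pos [ 0.5961 -0.2041  0.1859] yaw -106.92 w 0.0555 F [ 0.13  0.8  -1.39]
w5 n 13240 of 14231 pitch,roll deg [12.51  0.13] top z rel TCP at grip -0.0069 X range [-0.0988  0.0479] Y [-0.0217  0.0218]
0.066 [ 232  139  249   29 6295] 6295 ctr [ 628.  -245.5] size [204.3  22. ] ang 72.39 z 0.0676
0.066 [251 286  25  52 751] 751 ctr [ 503.3 -126.8] size [22.4 58.3] ang 56.26 z 0.0685
0.066 [364 286  25  52 744] 744 ctr [ 475.1 -217.7] size [22.4 59. ] ang 89.92 z 0.0685
0.0585 [  0  27  10  77 482] 482 ctr [773.    1.6] size [ 9.  58.1] ang 57.86 z 0.0627
0.0585 [ 391  175   70  106 5961] 5961 ctr [ 542.4 -285.9] size [ 56.3 101.2] ang 72.63 z 0.0615
```

View pics/c5.png

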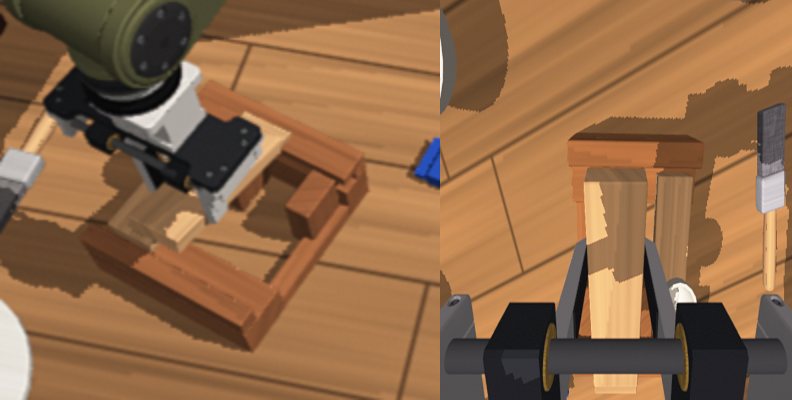

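jog_arm(
  targets=[
    [4,[0.25,1,0],0.008],
    [4,[0.25,2.5,0],0.008],
    [4,[0.25,4,0],0.008],
    [4,[0.25,5.5,0],0.008],
    [4,[0.25,7,0],0.008],
    [4,[0.25,8,0],0.008],
    [4,[0.25,8.7,0],0.008],
    [4,[0.25,8.7,0],0.008],
    [4,[0.25,8.7,0],0.008],
    [4,[0.25,8.7,0],0.008],
  ],
)

```text
time_s: 13.15
ee_pos: [0.5958, -0.2073, 0.1002]
eef_rot: [-1.57, -0.0, -1.876]
force: [-0.0, -0.6, -1.2]
grip_width: 0.0557
```

```bash
python3 -c "
from h import *
from station import optics
go(.5711,-.1989,.0985,-107.4)
d,X,Y,Z=tilt('w6',-17.4,.05)
a=optics.camera('scene')['img'][110:260,110:290];b=optics.camera('side')['img'][225:375,300:480]
cv2.imwrite('pics/c6.png',cv2.resize(np.hstack([a,b]),None,fx=2.2,fy=2.2)[:,:,::-1])
"
```

```text
shift cm [-0.06  0.17 -2.61] turn -0.002 | t 13.15 pos [ 0.5958 -0.2073  0.1002] yaw -107.49 w 0.0557 F [-0.03 -0.57 -1.21]
w6 n 13282 of 15315 pitch,roll deg [12.62 -0.  ] top z rel TCP at grip -0.0067 X range [-0.099  0.048] Y [-0.0218  0.0218]
```

View pics/c6.png

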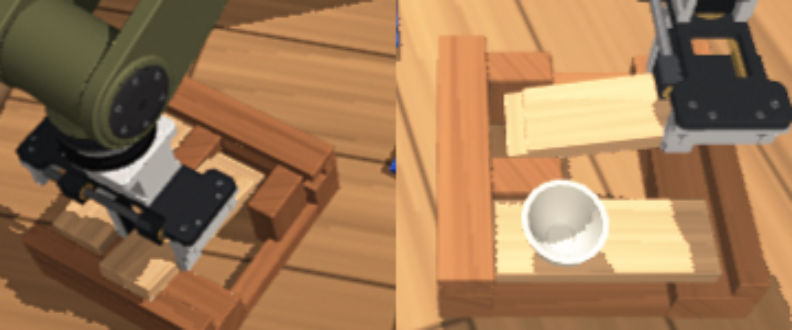

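jog_arm(
  targets=[
    [4,[0,0.15,0],0],
    [4,[0,0.15,-0.5],0],
    [4,[0,0.15,-1],0],
    [4,[0,0.15,-1.5],0],
    [4,[0,0.15,-2],0],
    [4,[0,0.15,-2.4],0],
    [4,[0,0.15,-2.6],0],
    [4,[0,0.15,-2.6],0],
    [4,[0,0.15,-2.6],0],
    [4,[0,0.15,-2.6],0],
  ],
)

```text
time_s: 14.3
ee_pos: [0.5708, -0.1994, 0.0979]
eef_rot: [-1.571, 0.0, -1.876]
force: [0.5, -0.4, -2.2]
grip_width: 0.0556
```

```bash
python3 -c "
from h import *
from station import optics
go(.5711,-.1989,.0985,-107.4)
d,X,Y,Z=tilt('w7',-17.4,.05)
a=optics.camera('scene')['img'][110:260,110:290];b=optics.camera('side')['img'][225:375,300:480]
cv2.imwrite('pics/c7.png',cv2.resize(np.hstack([a,b]),None,fx=2.2,fy=2.2)[:,:,::-1])
"
```

```text
shift cm [-0.06 -0.06  0.01] turn -0.002 | t 14.3 pos [ 0.5708 -0.1994  0.0979] yaw -107.49 w 0.0556 F [ 0.46 -0.37 -2.24]
w7 n 13232 of 14222 pitch,roll deg [12.56 -0.05] top z rel TCP at grip -0.0067 X range [-0.0988  0.048 ] Y [-0.0218  0.0218]
```

View pics/c7.png

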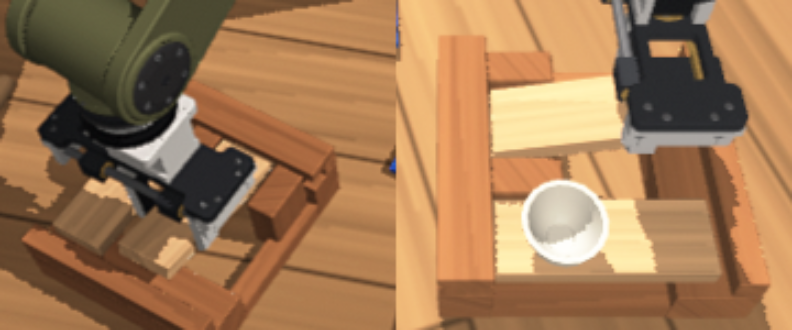

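jog_arm(
  targets=[
    [5,[0,0,0],0],
    [5,[0,0,0],0],
    [5,[0,0.2,0],0],
    [5,[0,0.4,0.05],0],
    [5,[0,0.6,0.05],0],
    [5,[0,0.8,0.1],0],
    [5,[0,1.0,0.1],0],
    [5,[0,1.2,0.1],0],
    [5,[0,1.4,0.15],0],
    [5,[0,1.4,0.15],0],
  ],
  grip_force=3,
)

```text
time_s: 15.45
ee_pos: [0.572, -0.1998, 0.0836]
eef_rot: [-1.571, 0.0, -1.876]
force: [0.0, -0.1, -1.0]
grip_width: 0.0559
```

```bash
python3 -c "
from h import *
go(.5711,-.1989,.0700,-107.4)
d,X,Y,Z=tilt('w8',-17.4,.05)
"
```

```text
shift cm [-0.06  1.36 -0.11] turn -0.002 | t 15.45 pos [ 0.572  -0.1998  0.0836] yaw -107.49 w 0.0559 F [ 0.04 -0.12 -1.02]
w8 n 14433 of 15135 pitch,roll deg [ 6.73 -0.01] top z rel TCP at grip -0.0074 X range [-0.0989  0.0492] Y [-0.0218  0.0218]
```

jog_arm(
  targets=[
    [5,[0,0.2,0],0],
    [5,[0,0.4,0],0],
    [5,[0,0.6,0.05],0],
    [5,[0,0.8,0.05],0],
    [5,[0,1.0,0.05],0],
    [5,[0,1.15,0.05],0],
    [5,[0,1.3,0.05],0],
    [5,[0,1.35,0.05],0],
    [5,[0,1.35,0.05],0],
  ],
  grip_force=3,
)

```text
time_s: 16.4
ee_pos: [0.5726, -0.2, 0.0704]
eef_rot: [-1.571, 0.0, -1.876]
force: [-0.4, -0.6, -0.8]
grip_width: 0.056
```

```bash
python3 -c "
from h import *
go(.5711,-.1989,.0700,-107.4)
d,X,Y,Z=tilt('w9',-17.4,.05)
"
```

```text
shift cm [-0.06  0.04 -0.17] turn -0.002 | t 16.4 pos [ 0.5726 -0.2     0.0704] yaw -107.49 w 0.056 F [-0.45 -0.65 -0.81]
w9 n 15428 of 15755 pitch,roll deg [0.6  0.02] top z rel TCP at grip -0.0075 X range [-0.0952  0.0501] Y [-0.0218  0.0218]
```

jog_arm(
  targets=[
    [5,[0,0.1,0],0],
    [5,[0,0.15,0],0],
    [5,[0,0.15,0],0],
    [5,[0,0.15,0],0],
    [7.2,[0,0.15,0],0],
    [7.2,[0,0.15,0],0],
    [7.2,[0,0.15,0],0],
    [7.2,[0,0.15,0],0],
    [7.2,[0,0.15,0],0],
  ],
)

```text
time_s: 17.35
ee_pos: [0.5726, -0.2, 0.069]
eef_rot: [-1.571, -0.0, -1.876]
force: [-1.0, -0.3, 0.6]
grip_width: 0.072
```

jog_arm(
  targets=[
    [7.2,[0,-0.5,0],0],
    [7.2,[0,-2,0],0],
    [7.2,[0,-4,0],0],
    [7.2,[0,-7,0],0],
    [7.2,[0,-10,0],0],
    [7.2,[0,-13,0],0],
    [7.2,[0,-15,0],0],
    [7.2,[0,-15,0],0],
    [7.2,[0,-15,0],0],
    [7.2,[0,-15,0],0],
  ],
)

```text
time_s: 18.35
ee_pos: [0.5722, -0.1998, 0.2178]
eef_rot: [-1.573, 0.0, -1.876]
force: [-0.3, -0.3, 0.1]
grip_width: 0.072
```

```bash
python3 -c "
from h import *
from station import optics
go(.5711,-.1989,.0700,-107.4)
d=wrist('w10'); W=d['W']
a=np.radians(-17.4); X=(W[...,0]-.4645)*np.cos(a)+(W[...,1]+.1655)*np.sin(a); Y=-(W[...,0]-.4645)*np.sin(a)+(W[...,1]+.1655)*np.cos(a)
m=(abs(Y)<.034)&(X>0.03)&(X<.167)&(abs(W[...,2]-.062)<.007)
A=np.c_[X[m],Y[m],np.ones(m.sum())]; s=np.linalg.lstsq(A,W[...,2][m],rcond=None)[0]
print('slopes rad',s[:2].round(4),'top z at centre',(s@[.084,0,1]).round(4),'X',np.percentile(X[m],[.3,99.7]).round(4),'Y',np.percentile(Y[m],[.3,99.7]).round(4))
s_=optics.camera('side')
cv2.imwrite('pics/c10.png',cv2.resize(np.hstack([s_['img'][225:375,300:480],d['img'][100:400:2,140:500:2]]),None,fx=2.2,fy=2.2)[:,:,::-1])
"
```

```text
shift cm [-0.05 14.78 -0.11] turn -0.002 | t 18.35 pos [ 0.5722 -0.1998  0.2178] yaw -107.49 w 0.072 F [-0.28 -0.32  0.15]
slopes rad [-0.0011 -0.0004] top z at centre 0.0616 X [0.0305 0.164 ] Y [-0.0332  0.0333]
```

View pics/c10.png

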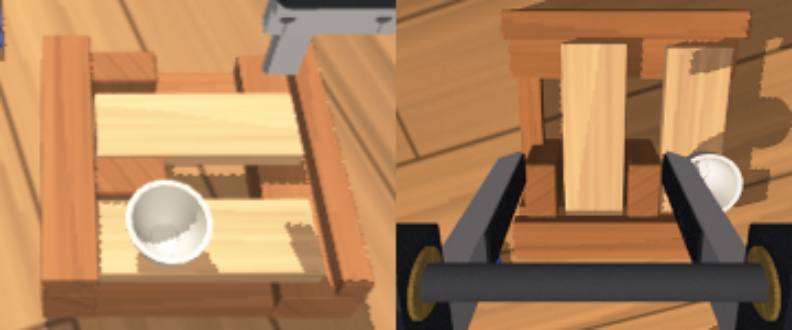

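```bash
python3 -c "
from station import ctrl
print(ctrl.hand_in())"
```

```text
the job is handed in; nothing more can be done
None
```

The tongued board is in the stand's empty place, and I handed the job in at about 18 s of the allowed 61 s. `hand_in()` gives no verdict, so I have only my own checks to go on.

**What I did:**
- Drew the board out of the rack, laid it flat on the bench and let go. It dropped the last 7 mm or so there, because the fingertips reach the bench first.
- Gripped it again about 29 mm past its centre, towards the plain end. I lifted with a light 3 N grip so the tongue end stayed down at 12.5°, then clamped at 40 N to carry it.
- Slid the tongue into the groove still angled, then lowered the board with a light grip. The tilt measured 12.6°, 6.7° and 0.6° on the way down, and I released it once it was on the ledge.

**Last checks:**
- **Flatness:** the slope was about 0.001 rad (limit 0.04).
- **Height:** the top measured 61.6 mm against 63 mm expected. The wrist camera's depth also read the fixed board and the cheek blocks about 1.5 mm low, so I take the board as seated.
- **Position:** the board's far end was 164 mm from the groove mouth, which puts the tongue about 12 mm inside. In the last picture the board sat between the cheek blocks.
- **Sideways position:** not measured. The board was gripped on the stand's centre line to within about 1 mm, but my final reading also took in the cheek blocks.
- **Other objects:** the tea bowl looked unmoved and the arm was clear with no contact force. I did not measure the plain board or the rack's bowl at the end; they looked in place in the views after the board was drawn out.

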